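# Set out the sample bench

## Task

Set out the sample bench. Seat the grey tube rack fully down in its metal base with the notch over the key; stand the lidded pot in the middle of the balance's pan; stand the open steel cup square behind the middle of the base's long back side (the side away from the robot), about 3 cm clear of it; and stand the small bottle square off the middle of the short end of the base that faces the balance, so that it is between the two, about 3 cm clear of the base. Keep all four upright on the way, and leave the big bottle and the carton where they are.

Things in the scene. Friction and masses are not known exactly. Their poses are not given: they have to be found in the camera images.
- base: Fixed metal rack base, a shallow tray 74 (x) by 124 (y) mm outside, inside 66 by 116, floor 6 and rim 16 mm above the bench. Origin: centre of its underside. Key: dark block at the middle of the short +y end, 12 mm wide, reaching inward to y = 46 mm, top 30 mm up. Own x points away from the robot within 0.2 rad (+x: long back side). It may be left or right of the balance.
- balance: Fixed white bench balance, 120 mm wide (y), 130 deep, body 28 mm high. Origin: on the bench exactly below the centre of its round steel pan (diameter 96 mm, flat top 38 mm above the bench); the body reaches 75 mm to -x and 55 mm to +x of it. The pan does not move.
- rack: Loose grey plastic tube rack, dark holes in its top: block 60 (x) by 110 (y) by 48 mm high, 220 g. Origin: centre of its underside. A notch 18 mm wide, 13 mm deep runs its full height at the middle of the short +y end. In the base it has 3 mm play all round, its axes along the base's, its origin 6 mm above the base's; turned half round, the key blocks it.
- bottle: Small amber glass bottle with black cap and paper label, loose, diameter 56 mm, 110 mm high, straight-sided in its lower 60 mm, 200 g. Origin: centre of its underside, z up along its axis. The smaller of the two amber bottles.
- pot: White lidded specimen pot, loose: body diameter 55 to 57 mm, lid diameter 60 mm (from 42 mm up to its flat top at 55 mm) with a low white bar 6 mm high across the top, 90 g. Origin: centre of its underside, z up.
- cup: Open round steel cup, loose, straight sides, outer diameter 60 mm, 42 mm high, wall 3 mm, 120 g. Origin: centre of its underside, z up.
- big_bottle: Big amber glass bottle with black cap and label, diameter 70 mm, 160 mm high, 500 g, loose; not part of the job, leave it. Origin: centre of its underside.
- carton: Small cardboard carton, 55 by 80 by 30 mm high, loose; leave it. Origin: centre of its underside.

How it is judged (in metres and radians):
At the end, for the whole second after the job is handed in: Rack down in base (5 mm, 0.14 rad); pot on pan within 15 mm of centre; cup centre 97+-15 mm behind base centre, bottle centre 120+-15 mm off it towards the balance, both within 15 mm sideways; all upright within 0.08 rad, released, at rest; big bottle and carton within 20 mm of their starts (x of rack in the frame of base between -0.005 and 0.005 m and y of rack in the frame of base between -0.0055 and 0.0055 m and z of rack in the frame of base between 0.003 and 0.0085 m and angle between the x axis of rack and the x axis of base, either way round below 0.14 rad and horizontal distance between pot and balance below 0.015 m and z of pot in the frame of balance between 0.034 and 0.042 m and x of cup in the frame of base between 0.082 and 0.112 m and y of cup in the frame of base between -0.015 and 0.015 m and z of cup in the frame of base between -0.003 and 0.005 m and x of bottle in the frame of base between -0.015 and 0.015 m and z of bottle in the frame of base between -0.003 and 0.005 m and ((y of balance in the frame of base below 0 m and y of bottle in the frame of base between -0.135 and -0.105 m) or (y of balance in the frame of base above 0 m and y of bottle in the frame of base between 0.105 and 0.135 m)) and angle between each of rack, bottle, pot, cup's own z axis and vertical below 0.08 rad and linear speed of each of rack, bottle, pot, cup below 0.02 m/s and angular speed of each of rack, bottle, pot, cup below 0.2 rad/s and distance of each of big_bottle, carton from where it was at the start of the episode below 0.02 m); the robot touches nothing.
It fails at once if the rack, bottle, pot or cup is tipped by more than about 35 degrees (angle between any of rack, bottle, pot, cup's own z axis and vertical above 0.6 rad).
It fails at once if the big bottle or carton is moved by more than 20 mm (distance of any of big_bottle, carton from where it was at the start of the episode above 0.02 m).
It also fails if it takes over 125 s, if anything falls off the work surface, if the arm or the gripper's body presses on something with over 40 N, if the wrist force passes 120 N, or if a joint passes its speed limit or range.

## Robot

A 6-joint arm with a two-finger parallel gripper is mounted at the origin on the work surface. World frame = base frame: x ahead of the robot, y to its left, z up, the work surface at z = 0. Lengths are in mm, angles in degrees, forces in N, time in s.
With the tool pointing down it reaches from about 300 to 850 mm from the base axis. Payload 4.2 kg.
Tool frame: the origin (TCP) lies on the centre line of the jaws, within the pads' length; the fingertips stand 14 mm ahead of it and the grasp point (between the pads) lies 5 mm behind it; x points along the fingers, y is the direction in which the jaws open and shut, and the axes are right-handed (so a half turn about x gives the same grasp; the last joint's range is limited). The gripper opens to 91 mm and grips with 3 to 60 N. Pads are 32 mm wide; open, the fingers measure 118 mm over their backs; the gripper's body (76 mm by 178 mm) begins 60 mm behind the grasp point.
Start: joints at [75.802, 18.312, 89.639, -0, 72.044, -1.146], TCP at [129.856, 560.16, 227.976] pointing down, gripper open.
Joint ranges: [-177.97, 177.97], [-48.28, 115.42], [12.27, 149.76], [-77.06, 257.06], [2.81, 150.46], [-146.56, 146.56]. Speed limits (degrees/s): [147.25, 147.25, 180, 180, 180, 180].

## Interface

Orientations are given as [roll, pitch, yaw] about the fixed x, y, z axes, in that order (R = Rz(yaw) Ry(pitch) Rx(roll)).
In Python, from workcell import readout, optics, env gives the robot as it stands.
- The arm moves only by the shell command python3 -m creep 'ROWS' [OPENING] [FORCE]. ROWS is JSON, a list of rows, each an object with "translation": the shift along the world's x, y, z in cm, a list of three; "delta_rot": the turn, a rotation vector about the world's x, y, z in rad, a list of three. In form: [{"translation": [dx, dy, dz], "delta_rot": [rx, ry, rz]}, ...]. A call has 1 to 5 rows; each row shifts and turns the commanded pose from where the row before left it; what a row does not reach is not made up. A row lasts 1/12 s, in which the tool goes at most 41.7 mm and 7.16 degrees, less where a joint would pass 70% of its speed; a pose out of reach is approached as far as the arm can. A call with a gripper value outside its range is refused whole. OPENING is the gripper's target within -1 to 1 (fully open at 1, half-way at 0, shut at -1), set as the call begins (- or left out, the last holds). The fingers move at their own pace and stop on an object; FORCE is the grip in N (left out, the last holds). Time passes only in rows, so rows that do not move let the fingers close. It gives the time, the measured TCP pose, the force and the opening at its end, in the units of the state.
- readout.state(): the state, without advancing time (a new reading comes with each control period).
- optics.grab_frame(name): name is "side" or "top"; returns (picture, depth): 420x560x3 uint8, red, green, blue; 420x560 float32, mm along the optical axis (not along the pixel's ray), 0 where there is no reading.
- optics.camera_params(name): a dict with "mtx" (3x3 intrinsics, pixels), "k1" (the pictures are not rectified: a ray, as slopes to the right and down, at radius r is drawn at 1 + k1 r^2 times it, then the intrinsics apply), "R" (3x3) and "t" (3): a world point X has camera coordinates R X + t. Camera axes: x right, y down, z forward; pixel columns grow to the right and rows downward; lengths in mm; the calibration is good to about 2 mm. A picture is of the moment at which its call begins. camera_params takes no time and is no camera call.
- env.job_done(): hands the job in, once; it reports no verdict.
The state is a dict: "time_s": time; "qpos": joint angles; "qvel": joint speeds; "effort": joint torques, N m; "ee_pos": TCP position; "ee_rot": TCP orientation; "force": force on the tool from outside, world axes, zero at the start; "torque": the same for the moment, N m; "gripper_width": finger opening in mm.
Only numpy, scipy, OpenCV 4.12 (cv2) and the standard library are available. Lean on these libraries where they do the work, as an engineer would, in place of code of your own. Each camera call takes 0.05 s, during which the arm holds its last target.

## Working session

There is one attempt and no reset: what is moved stays moved. The work goes in short steps, Python scripts to look and compute and a shell command to move; the robot and the scene stay as the last step left them, time stands still between calls to the robot, and variables do not carry over. Pictures are saved under pics/ and viewed, and the job is handed in when it is done.

```bash
ls; mkdir -p pics
python3 - <<'E'
from workcell import readout, optics, env
import cv2,json
print(readout.state())
for n in("side","top"):
    p,d=optics.grab_frame(n); print(optics.camera_params(n))
    import numpy as np
    np.savez(f"pics/{n}0.npz",p=p,d=d)
    cv2.imwrite(f"pics/{n}0.png",p[:,:,::-1])
E
```

```text
pics
{'time_s': 0.0, 'qpos': array([ 7.58037203e+01,  1.83514775e+01,  8.97063109e+01, -2.73106568e-03,
        7.20457457e+01, -1.14501564e+00]), 'qvel': array([-0.09179294,  0.02507906, -0.07839055,  0.05422596, -0.01944723,
       -0.11205661]), 'effort': array([ 3.16038087e-03, -4.12468064e+01, -2.31972510e+01,  7.31675536e-02,
        4.57328826e-02, -1.60888094e-04]), 'ee_pos': array([129.73207994, 559.66872507, 227.12256579]), 'ee_rot': array([ -89.70838887,   89.89643326, -102.75880873]), 'force': array([-0.54682735, -0.6117332 ,  0.56455107]), 'torque': array([ 0.01129947, -0.0013772 , -0.00428573]), 'gripper_width': 91.41158108653703}
{'mtx': array([[392.45646838,   0.        , 282.57852221],
       [  0.        , 392.45646838, 213.30587508],
       [  0.        ,   0.        ,   1.        ]]), 'k1': -0.08041600902385189, 'R': array([[-0.99866628, -0.04956867,  0.0144431 ],
       [-0.03832823,  0.52434774, -0.85064117],
       [ 0.03459194, -0.85006023, -0.52554829]]), 't': array([550.15660517,  64.92198853, 844.8527095 ])}
{'mtx': array([[513.3014539 ,   0.        , 269.36328636],
       [  0.        , 513.3014539 , 213.20099889],
       [  0.        ,   0.        ,   1.        ]]), 'k1': -0.09993515260782287, 'R': array([[ 0.00387567, -0.99994387,  0.00986084],
       [-0.99154866, -0.00512151, -0.12963423],
       [ 0.12967746, -0.00927508, -0.99151285]]), 't': array([   1.71721529,  562.92557236, 1186.16025123])}
```

View pics/side0.png

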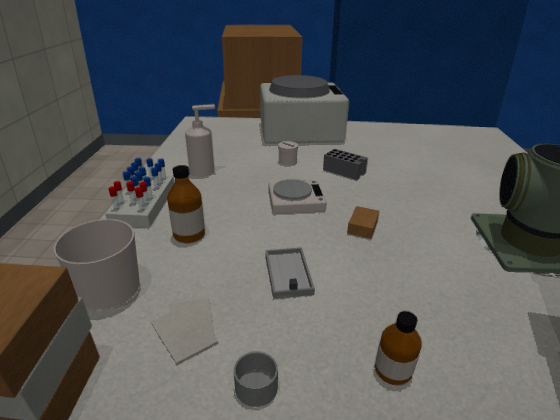

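View pics/top0.png

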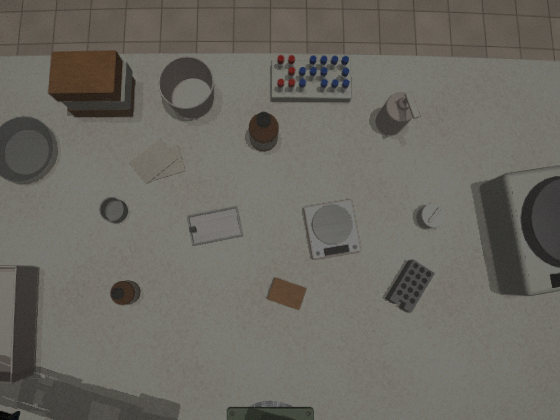

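The top view has x up and y to the left. The base is at (215,226) with its key on the left (+y) end, and the balance is at (332,228). The pot is at (430,215), the rack at (410,286), the cup at (114,210), the small bottle at (125,292), the carton at (287,293) and the big bottle at (264,130). I'll zoom in and measure.

```bash
cat > h.py <<'E'
import numpy as np, cv2
from workcell import readout, optics, env
def ray(n,uv):
    c=optics.camera_params(n); uv=np.asarray(uv,float).reshape(-1,1,2)
    # distort: s_d = s(1+k1 r^2)
    s=cv2.undistortPoints(uv,c["mtx"],np.array([c["k1"],0,0,0,0.]),None,None).reshape(-1,2)
    R,t=np.array(c["R"]),np.array(c["t"])
    return -R.T@t, np.c_[s,np.ones(len(s))]@R
def onplane(n,uv,z):
    o,d=ray(n,uv); k=(z-o[2])/d[:,2]; return o+d*k[:,None]
def proj(n,X):
    c=optics.camera_params(n)
    return cv2.projectPoints(np.asarray(X,float).reshape(-1,1,3),cv2.Rodrigues(np.array(c["R"]))[0],np.array(c["t"],float),c["mtx"],np.array([c["k1"],0,0,0,0.]))[0].reshape(-1,2)
def cloud(n,d):
    v,u=np.mgrid[:d.shape[0],:d.shape[1]]
    c=optics.camera_params(n)
    s=cv2.undistortPoints(np.c_[u.ravel(),v.ravel()].astype(float).reshape(-1,1,2),c["mtx"],np.array([c["k1"],0,0,0,0.])).reshape(-1,2)
    P=np.c_[s,np.ones(len(s))]*d.reshape(-1,1)
    X=(P-np.array(c["t"]))@np.array(c["R"]); X[d.ravel()==0]=np.nan
    return X.reshape(d.shape+(3,))
E
python3 - <<'E'
from h import *
z=np.load("pics/top0.npz"); X=cloud("top",z["d"])
s=z["p"]
def crop(x0,y0,x1,y1): return cv2.resize(s[y0:y1,x0:x1,::-1],None,fx=5,fy=5,interpolation=cv2.INTER_CUBIC)
cv2.imwrite("pics/rack_t.png",crop(375,190,455,310)); cv2.imwrite("pics/base_t.png",crop(180,190,330,270))
z2=np.load("pics/side0.npz"); s=z2["p"]; cv2.imwrite("pics/rack_s.png",crop(260,130,400,230))
for (u,v) in [(332,224),(350,180),(215,226),(430,215),(410,286),(114,210),(125,292),(287,293)]:
    print((u,v),X[v,u].round(1))
E
```

```text
(332, 224) [ 537.8 -145.2   35.7]
(350, 180) [ 652.5 -196.7   -2.5]
(215, 226) [535.1 136.5   3.1]
(430, 215) [ 557.9 -376.5   57.3]
(410, 286) [ 390.9 -326.4   47.3]
(114, 210) [573.  386.4   5.4]
(125, 292) [375.4 330.   85.6]
(287, 293) [374.6 -37.9  33.3]
```

View pics/rack_t.png

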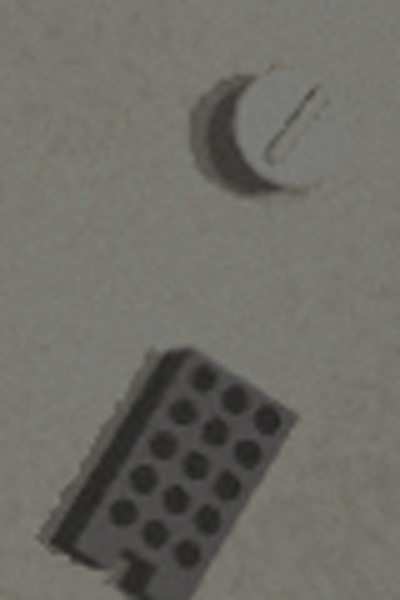

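View pics/base_t.png

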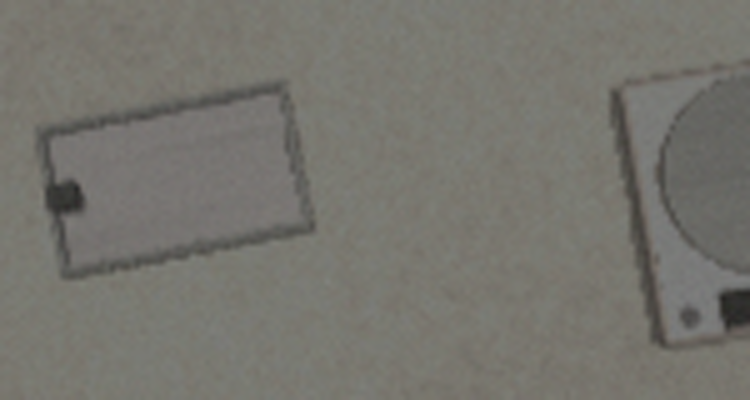

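View pics/rack_s.png

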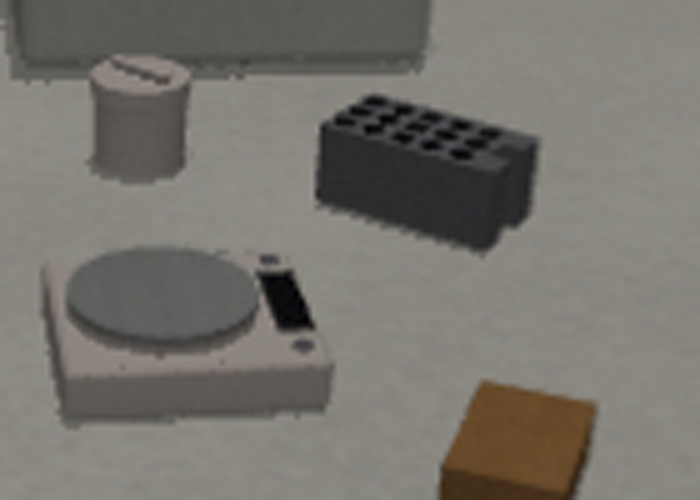

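```bash
cat > meas.py <<'E'
from h import *
def circ_top(X,c0,rad,z0,z1):
    m=(np.hypot(X[...,0]-c0[0],X[...,1]-c0[1])<rad)&(X[...,2]>z0)&(X[...,2]<z1)
    return m
def rect_of(uv,n,z):
    P=onplane(n,uv,z)[:,:2].astype(np.float32)
    return cv2.minAreaRect(P)
def loadnew(n):
    p,d=optics.grab_frame(n); return p,d,cloud(n,d)
E
python3 - <<'E'
from meas import *
z=np.load("pics/top0.npz"); X=cloud("top",z["d"]); p=z["p"]; 
hsv=cv2.cvtColor(p,cv2.COLOR_RGB2HSV)
def edge(m,n,zz):
    v,u=np.nonzero(m); return rect_of(np.c_[u,v],n,zz),m.sum()
for name,c,r,z0,z1,zz in [("rack",(391,-326),85,38,56,48),("pot",(558,-377),45,48,70,56),("pan",(538,-145),75,33.5,45,38),("cup rim",(573,386),50,32,60,42),("bottle",(375,330),60,90,140,110),("bigb",(760,30),60,140,190,160),("carton",(374,-38),70,22,40,30)]:
    m=circ_top(X,c,r,z0,z1)
    k=cv2.morphologyEx(m.astype(np.uint8),cv2.MORPH_OPEN,np.ones((3,3)))>0 if m.sum()>100 else m
    nl,lab,st,ce=cv2.connectedComponentsWithStats(k.astype(np.uint8)); 
    if nl<2: print(name,"none",m.sum()); continue
    i=1+np.argmax(st[1:,4]); k=lab==i
    r_,N=edge(k,"top",zz); v,u=np.nonzero(k)
    cc,rr=cv2.minEnclosingCircle(onplane("top",np.c_[u,v],zz)[:,:2].astype(np.float32))
    print(name,N,"rect",np.round(r_[0],1),np.round(r_[1],1),round(r_[2],1),"circ",np.round(cc,1),round(rr,1),"z med",np.median(X[k][:,2]).round(1))
# noise
print("table",np.nanstd(X[240:260,230:250,2]),np.nanmean(X[240:260,230:250,2]))
E
```

```text
rack 1192 rect [ 391.9 -329.5] [ 62.6 112.1] 57.5 circ [ 391.2 -331.1] 61.2 z med 47.8
pot 493 rect [ 558.  -385.6] [56.  58.2] 88.0 circ [ 557.3 -384.3] 30.9 z med 55.1
pan 1187 rect [ 537.2 -144.3] [94.  93.8] 44.6 circ [ 537.1 -144.8] 48.3 z med 37.8
cup rim 9 rect [570.5 353.8] [4.8 5. ] 0.3 circ [570.5 353.8] 3.5 z med 41.1
bottle 130 rect [372.5 341.3] [24.2 27.1] 0.8 circ [372.3 340.7] 14.5 z med 109.1
bigb 173 rect [755.7  19.1] [32.  28.6] 0.4 circ [755.4  19.3] 17.4 z med 159.9
carton 759 rect [374.1 -36.9] [79.5 52.9] 71.1 circ [374.6 -36.8] 45.8 z med 29.7
table 2.5051110137533934 -0.02244697891322196
```

Run:
```python
from meas import *
z=np.load("pics/top0.npz"); X=cloud("top",z["d"]); p=z["p"]; g=cv2.cvtColor(p,cv2.COLOR_RGB2GRAY)
print(g[226,180:250]); print(g[195:260,225])
print(g[208,95:135]); print(g[190:230,114])
zz=X[...,2]
def comp(m,c):
    n,lab,st,ce=cv2.connectedComponentsWithStats(m.astype(np.uint8)); 
    i=1+np.argmin(np.hypot(*(ce[1:]-c).T)-0.0*st[1:,4] + (st[1:,4]<40)*1e3); return lab==i
out=cv2.resize(g[180:240,90:140],None,fx=8,fy=8,interpolation=cv2.INTER_NEAREST); cv2.imwrite("pics/cup_t.png",cv2.convertScaleAbs(out,alpha=1.8))
# base by depth
for th in (7,8,9):
  m=(cv2.medianBlur(zz.astype(np.float32),3)>th); m[:, :184]=0; m[:,248:]=0; m[:198]=0; m[252:]=0
  v,u=np.nonzero(m); print("base depth",th,m.sum(),rect_of(np.c_[u,v],"top",16))
  m=np.zeros_like(m); m[190:230,95:135]=(cv2.medianBlur(zz.astype(np.float32),3)>20)[190:230,95:135]
  v,u=np.nonzero(m); print("cup",m.sum(),cv2.minEnclosingCircle(onplane("top",np.c_[u,v],42)[:,:2].astype(np.float32)))
# base by darkness
for th in (78,84,88):
  m=np.zeros(g.shape,bool); m[200:250,184:248]=(g<th)[200:250,184:248]; 
  k=comp(m,(215,226)); v,u=np.nonzero(k); print("base dark",th,k.sum(),rect_of(np.c_[u,v],"top",16))
```

```text
[119 118 122 121 117 119 120 118 109  92  70 102  91  77  70  98 119 117
 117 117 116 119 119 118 118 119 115 117 119 117 116 118 114 116 118 118
 118 118 119 118 117 118 118 116 117 117 113 121 121 118 118 117 117 119
 121 120 117 121 114  95  99  97 121 120 122 126 122 121 121 121]
[120 119 116 119 120 123 120 121 121 121 118 117 112  91  83  83 115 119
 115 117 119 116 114 116 114 116 118 117 116 119 117 117 117 118 116 118
 117 117 118 117 116 116 107  90  83 117 120 120 118 120 121 118 119 121
 119 120 118 121 123 122 119 120 122 124 120]
[121 118 120 115  96  75  49  54  53  49  59  79  82  86  89  91  91  91
  91  88  88  89  88  88  84  86  89  88  72  50  52  53  62 107 117 120
 122 119 120 120]
[121 120 117 119 120 120 117  82  62  49  58  82  89  92  89  91  91  88
  88  91  91  88  89  91  87  92  93  94  92  89  78  56  57  88 115 118
 122 117 117 120]
base depth 7 569 ((534.9228515625, 137.39666748046875), (75.42545318603516, 124.95631408691406), 11.712121963500977)
cup 228 ((568.739501953125, 379.5499572753906), 32.580013275146484)
base depth 8 400 ((534.9228515625, 137.39666748046875), (75.42545318603516, 124.95631408691406), 11.712121963500977)
cup 228 ((568.739501953125, 379.5499572753906), 32.580013275146484)
base depth 9 359 ((535.3853759765625, 137.51055908203125), (74.49783325195312, 124.91520690917969), 11.670473098754883)
cup 228 ((568.739501953125, 379.5499572753906), 32.580013275146484)
base dark 78 46 ((526.9400024414062, 190.56626892089844), (20.680694580078125, 16.149755477905273), 27.658187866210938)
base dark 84 68 ((527.1746215820312, 190.83074951171875), (62.7996940612793, 17.496017456054688), 21.15208625793457)
base dark 88 82 ((529.7379760742188, 191.95326232910156), (23.549470901489258, 68.76214599609375), 84.12567901611328)
```

View pics/cup_t.png

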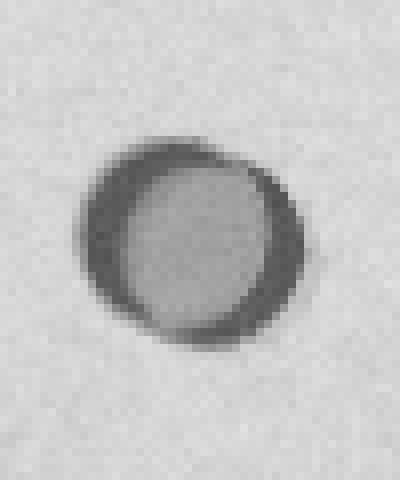

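```bash
cat >> h.py <<'E'
from scipy.spatial.transform import Rotation as Ro
def st():
    s=readout.state(); R=Ro.from_euler('xyz',s["ee_rot"],degrees=True).as_matrix()
    y=R[:,1]; a=np.degrees(np.arctan2(y[1],y[0]))
    print("t",round(s["time_s"],2),"pos",s["ee_pos"].round(1),"x-ax",R[:,0].round(4),"jaw deg",round(a,2),"q",s["qpos"].round(1),"F",s["force"].round(1),"w",round(s["gripper_width"],1))
    return s,R,a
E
python3 - <<'E'
from meas import *
st()
z=np.load("pics/top0.npz"); z2=np.load("pics/side0.npz")
P={"top":z["p"],"side":z2["p"]}
def blob(n,m,box):
    k=np.zeros(m.shape,np.uint8); a,b,c,d=box; k[b:d,a:c]=m[b:d,a:c]
    k=cv2.morphologyEx(k,cv2.MORPH_OPEN,np.ones((3,3)))
    nn,lab,s,ce=cv2.connectedComponentsWithStats(k); i=1+np.argmax(s[1:,4]); print(n,s[i]); return s[i]
G={n:cv2.cvtColor(P[n],cv2.COLOR_RGB2GRAY) for n in P}
bt=blob("top",(G["top"]<105),(92,185,140,235)); bs=blob("side",(G["side"]<105),(225,345,290,410))
for n,b in(("top",bt),("side",bs)):
    print("cup",n,onplane(n,[b[0]+(b[2]-1)/2,b[1]+(b[3]-1)/2],21).round(1))
# bottle: amber/black body
for n,box in(("side",(360,310,440,400)),("top",(100,275,150,315))):
    m=(G[n]<90); b=blob(n,m,box)
    print("bottle",n,onplane(n,[b[0]+(b[2]-1)/2,b[1]+(b[3]-1)/2],55).round(1))
# base corners in side view: key / rim
s=P["side"][235:305,255:325,::-1]; cv2.imwrite("pics/base_s.png",cv2.resize(cv2.convertScaleAbs(s,alpha=1.5),None,fx=8,fy=8,interpolation=cv2.INTER_CUBIC))
E
```

```text
t 0.1 pos [129.7 559.7 227.2] x-ax [-4.0e-04 -1.6e-03 -1.0e+00] jaw deg 76.95 q [75.8 18.3 89.7 -0.  72.  -1.1] F [-0.1 -0.9 -0.5] w 90.7
top [ 99 197  29  27 610]
side [ 234  352   44   58 2156]
cup top [[570.8 384.2  21. ]]
cup side [[568.9 385.6  21. ]]
side [ 374  311   48   75 2523]
bottle side [[375.4 347.9  55. ]]
top [110 280  31  25 611]
bottle top [[374.6 338.3  55. ]]
```

View pics/base_s.png

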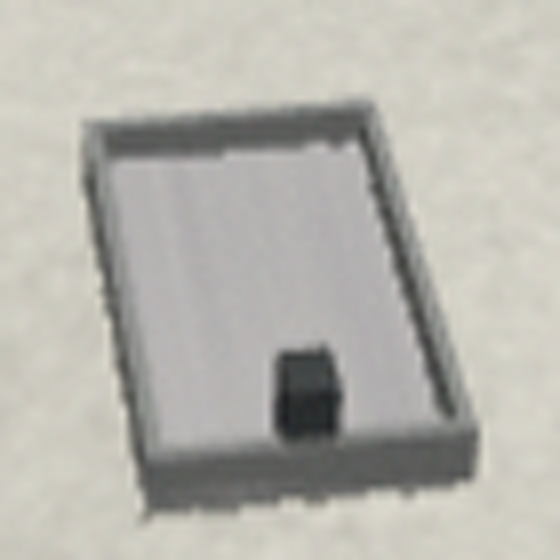

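Run:
```python
from meas import *
c=np.array([(85,120),(373,99),(478,428),(143,458)],float)
uv=np.c_[255+(c[:,0]+.5)/8-.5,235+(c[:,1]+.5)/8-.5]
P=onplane("side",uv,16)[:,:2]; print(P.round(1),P.mean(0).round(1),cv2.minAreaRect(P.astype(np.float32)))
c=np.array([(38,130),(285,82),(314,230),(66,278)],float)
uv=np.c_[180+(c[:,0]+.5)/5-.5,190+(c[:,1]+.5)/5-.5]
P=onplane("top",uv,16)[:,:2]; print(P.round(1),P.mean(0).round(1),cv2.minAreaRect(P.astype(np.float32)))
```

```text
[[581.9  83.2]
 [509.9  69.5]
 [485.5 189.8]
 [558.7 204.1]] [534.  136.7] ((533.8755493164062, 136.57931518554688), (74.59547424316406, 123.08128356933594), 11.036574363708496)
[[558.7 203.2]
 [582.8  83.6]
 [510.9  68.8]
 [487.  188. ]] [534.9 135.9] ((534.7891845703125, 135.99899291992188), (73.4759521484375, 122.2664566040039), 11.400482177734375)
```

```bash
python3 -m creep '[{"translation":[3.14,-1.26,-0.7],"delta_rot":[0,0,0]},{"translation":[3.14,-1.26,-0.7],"delta_rot":[0,0,0]},{"translation":[3.14,-1.26,-0.7],"delta_rot":[0,0,0]},{"translation":[3.14,-1.26,-0.7],"delta_rot":[0,0,0]},{"translation":[3.14,-1.26,-0.7],"delta_rot":[0,0,0]}]' 1 15
python3 -m creep '[{"translation":[3.14,-1.26,-0.7],"delta_rot":[0,0,0]},{"translation":[3.14,-1.26,-0.7],"delta_rot":[0,0,0]},{"translation":[3.14,-1.26,-0.7],"delta_rot":[0,0,0]},{"translation":[3.14,-1.26,-0.7],"delta_rot":[0,0,0]},{"translation":[3.14,-1.26,-0.7],"delta_rot":[0,0,0]}]'
python3 -m creep '[{"translation":[3.14,-1.26,-0.7],"delta_rot":[0,0,0]},{"translation":[3.14,-1.26,-0.7],"delta_rot":[0,0,0]},{"translation":[3.14,-1.26,-0.7],"delta_rot":[0,0,0]},{"translation":[3.14,-1.26,-0.7],"delta_rot":[0,0,0]},{"translation":[0,0,0],"delta_rot":[0,0,0]}]'
python3 -c "
from h import *
st()"
```

```text
time_s: 0.52
ee_pos: [287.9, 496.2, 192.3]
ee_rot: [-112.0, 90.0, -125.0]
force: [0.4, -0.4, 0.7]
gripper_width: 91.4
time_s: 0.93
ee_pos: [445.1, 433.1, 157.2]
ee_rot: [-132.6, 90.0, -145.6]
force: [-0.3, 0.5, -0.4]
gripper_width: 91.1
time_s: 1.35
ee_pos: [574.2, 380.3, 127.3]
ee_rot: [-57.6, 89.8, -70.9]
force: [-0.0, 0.6, -0.1]
gripper_width: 91.2
t 1.35 pos [574.2 380.3 127.3] x-ax [ 9.0e-04 -2.5e-03 -1.0e+00] jaw deg 76.7 q [ 32.6  32.4  81.3  -0.2  66.3 -44. ] F [-0.   0.6 -0.1] w 91.2
```

```bash
python3 -m creep '[{"translation":[0,0,-2],"delta_rot":[0,0,0]},{"translation":[0,0,-2.5],"delta_rot":[0,0,0]},{"translation":[0,0,-2.5],"delta_rot":[0,0,0]},{"translation":[0,0,-1],"delta_rot":[0,0,0]},{"translation":[0,0,0],"delta_rot":[0,0,0]}]'
python3 - <<'E'
from h import *
st()
p,d=optics.grab_frame("side"); cv2.imwrite("pics/s1.png",p[:,:,::-1])
E
```

```text
time_s: 1.77
ee_pos: [567.3, 382.7, 46.6]
ee_rot: [-135.1, 89.6, -148.1]
force: [-0.7, -0.5, -0.4]
gripper_width: 91.2
t 1.77 pos [567.3 382.7  46.6] x-ax [-0.0059 -0.0037 -1.    ] jaw deg 76.96 q [ 33.   36.3  86.7   0.   57.3 -43.9] F [-0.7 -0.5 -0.4] w 91.2
```

View pics/s1.png

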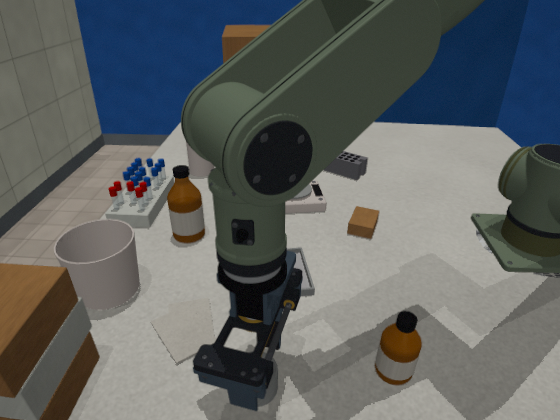

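The fingers straddle the cup, which is at about (256,378) and hidden behind the near finger. I'll go down and grip.

```bash
python3 -m creep '[{"translation":[0,0,-1.5],"delta_rot":[0,0,0]},{"translation":[0,0,-1.2],"delta_rot":[0,0,0]},{"translation":[0,0,-0.3],"delta_rot":[0,0,0]},{"translation":[0,0,0],"delta_rot":[0,0,0]}]'
python3 -m creep '[{"translation":[0,0,0],"delta_rot":[0,0,0]},{"translation":[0,0,0],"delta_rot":[0,0,0]},{"translation":[0,0,0],"delta_rot":[0,0,0]},{"translation":[0,0,0],"delta_rot":[0,0,0]},{"translation":[0,0,0],"delta_rot":[0,0,0]}]' -1 15
python3 -m creep '[{"translation":[0,0,0],"delta_rot":[0,0,0]},{"translation":[0,0,0],"delta_rot":[0,0,0]}]'
```

```text
time_s: 2.15
ee_pos: [569.1, 383.7, 19.6]
ee_rot: [-136.7, 89.9, -149.7]
force: [-0.5, -0.2, 0.8]
gripper_width: 91.3
time_s: 2.57
ee_pos: [569.6, 383.6, 20.4]
ee_rot: [-20.2, 90.0, -33.2]
force: [-1.2, -2.0, 2.4]
gripper_width: 60.9
time_s: 2.73
ee_pos: [569.5, 383.4, 20.5]
ee_rot: [-47.9, 90.0, -60.9]
force: [-0.1, -2.4, 4.4]
gripper_width: 59.5
```

```bash
python3 -m creep '[{"translation":[0,0,1.5],"delta_rot":[0,0,0]},{"translation":[0,0,2.5],"delta_rot":[0,0,0]},{"translation":[0.5,-1.9,1],"delta_rot":[0,0,0]},{"translation":[0.7,-2.6,0],"delta_rot":[0,0,0]},{"translation":[0.8,-3,0],"delta_rot":[0,0,0]}]' - 20
python3 -m creep '[{"translation":[0.8,-3,0],"delta_rot":[0,0,0]},{"translation":[0.8,-3,0],"delta_rot":[0,0,0]},{"translation":[0.8,-3,0],"delta_rot":[0,0,0]},{"translation":[0.7,-2.6,0],"delta_rot":[0,0,0]},{"translation":[0.6,-2,0],"delta_rot":[0,0,0]}]'
python3 -m creep '[{"translation":[0.35,-1.7,-0.5],"delta_rot":[0,0,0]},{"translation":[0,0,-1.5],"delta_rot":[0,0,0]},{"translation":[0,0,-1.5],"delta_rot":[0,0,0]},{"translation":[0,0,-0.9],"delta_rot":[0,0,0]},{"translation":[0,0,0],"delta_rot":[0,0,0]}]'
python3 -m creep '[{"translation":[0,0,-0.3],"delta_rot":[0,0,0]},{"translation":[0,0,-0.3],"delta_rot":[0,0,0]},{"translation":[0,0,0],"delta_rot":[0,0,0]}]'
```

```text
time_s: 3.15
ee_pos: [589.7, 309.6, 70.7]
ee_rot: [57.0, 89.8, 44.1]
force: [-0.0, -0.2, -1.9]
gripper_width: 59.1
time_s: 3.57
ee_pos: [626.6, 170.6, 69.5]
ee_rot: [-150.9, 90.0, -164.0]
force: [0.3, 0.2, -1.5]
gripper_width: 59.2
time_s: 3.98
ee_pos: [628.2, 155.4, 23.4]
ee_rot: [-157.9, 89.7, -170.9]
force: [-0.5, -0.0, -1.1]
gripper_width: 58.7
time_s: 4.23
ee_pos: [630.5, 156.2, 20.6]
ee_rot: [30.9, 89.9, 17.8]
force: [0.0, 0.0, -0.8]
gripper_width: 59.0
```

```bash
python3 -m creep '[{"translation":[0,0,0],"delta_rot":[0,0,0]},{"translation":[0,0,0],"delta_rot":[0,0,0]},{"translation":[0,0,0],"delta_rot":[0,0,0]}]' 0.75
python3 -m creep '[{"translation":[0,0,0.8],"delta_rot":[0,0,0]},{"translation":[0,0,1.5],"delta_rot":[0,0,0]},{"translation":[0,0,2.5],"delta_rot":[0,0,0]},{"translation":[0,0,3.2],"delta_rot":[0,0,0]},{"translation":[0,0,3],"delta_rot":[0,0,0]}]'
python3 - <<'E'
from h import *
st()
E
```

```text
time_s: 4.48
ee_pos: [630.3, 155.9, 20.6]
ee_rot: [29.2, 89.9, 16.2]
force: [-0.3, -0.3, -1.0]
gripper_width: 76.0
time_s: 4.9
ee_pos: [629.7, 155.7, 131.8]
ee_rot: [176.6, 90.0, 163.5]
force: [1.3, -0.8, -0.1]
gripper_width: 80.0
t 4.9 pos [629.7 155.7 131.8] x-ax [-1.e-04  0.e+00 -1.e+00] jaw deg 76.95 q [ 12.9  28.8  87.2   0.   64.  -64.1] F [ 1.3 -0.8 -0.1] w 80.0
```

```bash
python3 -m creep '[{"translation":[-2,1.4,1.6],"delta_rot":[0,0,-0.115]},{"translation":[-2.7,1.9,1],"delta_rot":[0,0,-0.115]},{"translation":[-2.7,2,0.5],"delta_rot":[0,0,-0.115]},{"translation":[-2.7,2,0.5],"delta_rot":[0,0,-0.115]},{"translation":[-2.7,2,0],"delta_rot":[0,0,-0.115]}]' 1
python3 -m creep '[{"translation":[-2.7,2,0],"delta_rot":[0,0,-0.115]},{"translation":[-2.7,2,0],"delta_rot":[0,0,-0.115]},{"translation":[-2.7,1.9,0],"delta_rot":[0,0,-0.115]},{"translation":[-2.7,1.8,0],"delta_rot":[0,0,-0.115]},{"translation":[-2,1.4,0],"delta_rot":[0,0,-0.115]}]'
python3 - <<'E'
from meas import *
st()
s=np.load("pics/side0.npz"); p=s["p"]
hsv=cv2.cvtColor(p,cv2.COLOR_RGB2HSV)
m=np.zeros(p.shape[:2],np.uint8); m[305:335,385:430]=(p.max(2)<45)[305:335,385:430]
v,u=np.nonzero(m); print("cap box",u.min(),u.max(),v.min(),v.max())
# cap body: centre col, top of cap ellipse
print(onplane("side",[(u.min()+u.max())/2,(v.min()+v.max())/2],100))
m=np.zeros(p.shape[:2],np.uint8); m[335:385,365:430]=((p[...,0].astype(int)-p[...,2]>25))[335:385,365:430]
v,u=np.nonzero(m); print("amber box",u.min(),u.max(),v.min(),v.max())
E
```

```text
time_s: 5.32
ee_pos: [501.4, 249.6, 168.1]
ee_rot: [74.3, 89.8, 28.0]
force: [0.6, 0.6, 0.4]
gripper_width: 91.3
time_s: 5.73
ee_pos: [371.8, 340.7, 166.9]
ee_rot: [153.4, 89.9, 74.2]
force: [-0.5, -0.3, -0.9]
gripper_width: 91.0
t 5.73 pos [371.8 340.7 166.9] x-ax [ 3.e-04  9.e-04 -1.e+00] jaw deg 10.78 q [ 41.2  14.8 104.1   0.   61.   30.4] F [-0.5 -0.3 -0.9] w 91.0
cap box 396 416 312 332
[[370.8673287 341.4776553 100.       ]]
amber box 375 421 335 384
```

```bash
python3 -m creep '[{"translation":[-0.1,0.1,-1.5],"delta_rot":[0,0,0]},{"translation":[0,0,-2.5],"delta_rot":[0,0,0]},{"translation":[0,0,-3],"delta_rot":[0,0,0]},{"translation":[0,0,-2.5],"delta_rot":[0,0,0]},{"translation":[0,0,-1.5],"delta_rot":[0,0,0]}]'
python3 -m creep '[{"translation":[0,0,-0.5],"delta_rot":[0,0,0]},{"translation":[0,0,0],"delta_rot":[0,0,0]}]'
python3 -m creep '[{"translation":[0,0,0],"delta_rot":[0,0,0]},{"translation":[0,0,0],"delta_rot":[0,0,0]},{"translation":[0,0,0],"delta_rot":[0,0,0]},{"translation":[0,0,0],"delta_rot":[0,0,0]},{"translation":[0,0,0],"delta_rot":[0,0,0]}]' -1 15
python3 -m creep '[{"translation":[0,0,0],"delta_rot":[0,0,0]},{"translation":[0,0,0],"delta_rot":[0,0,0]},{"translation":[0,0,0],"delta_rot":[0,0,0]}]' - 20
```

```text
time_s: 6.15
ee_pos: [371.9, 340.0, 54.4]
ee_rot: [-57.8, 89.9, -136.7]
force: [-0.8, -1.7, -0.3]
gripper_width: 91.6
time_s: 6.32
ee_pos: [372.6, 340.4, 50.5]
ee_rot: [-58.5, 89.9, -137.4]
force: [-0.6, -0.2, 0.0]
gripper_width: 91.3
time_s: 6.73
ee_pos: [373.3, 341.0, 51.7]
ee_rot: [117.6, 89.9, 38.7]
force: [-0.8, -0.2, 0.3]
gripper_width: 60.8
time_s: 6.98
ee_pos: [372.6, 340.7, 51.4]
ee_rot: [-101.8, 90.0, 179.2]
force: [-1.7, -1.6, 5.3]
gripper_width: 55.7
```

```bash
python3 -m creep '[{"translation":[0,0,1],"delta_rot":[0,0,0]},{"translation":[0,0,2],"delta_rot":[0,0,0]},{"translation":[0.4,-0.7,2],"delta_rot":[0,0,0]},{"translation":[0.9,-1.5,1],"delta_rot":[0,0,0]},{"translation":[1.5,-2.6,0],"delta_rot":[0,0,0]}]'
python3 -m creep '[{"translation":[1.7,-2.9,0],"delta_rot":[0,0,0]},{"translation":[1.7,-2.9,0],"delta_rot":[0,0,0]},{"translation":[1.7,-2.9,0],"delta_rot":[0,0,0]},{"translation":[1.7,-2.9,0],"delta_rot":[0,0,0]},{"translation":[1.7,-2.9,0],"delta_rot":[0,0,0]}]'
python3 -m creep '[{"translation":[1.7,-2.9,0],"delta_rot":[0,0,0]},{"translation":[1.7,-2.9,0],"delta_rot":[0,0,0]},{"translation":[1.5,-2.8,0],"delta_rot":[0,0,0]},{"translation":[1.3,-2.5,0],"delta_rot":[0,0,0]},{"translation":[0.75,-1.8,0],"delta_rot":[0,0,0]}]'
python3 -c "
from h import *
st()"
```

```text
time_s: 7.4
ee_pos: [402.4, 294.9, 113.8]
ee_rot: [118.4, 89.6, 39.7]
force: [-0.3, 0.4, -2.3]
gripper_width: 55.7
time_s: 7.82
ee_pos: [486.7, 146.2, 111.3]
ee_rot: [78.3, 90.0, -0.6]
force: [0.5, 0.0, -2.7]
gripper_width: 55.6
time_s: 8.23
ee_pos: [557.1, 16.2, 111.3]
ee_rot: [54.8, 89.9, -24.3]
force: [-0.3, 0.5, -1.3]
gripper_width: 55.6
t 8.23 pos [557.1  16.2 111.3] x-ax [ 1.8e-03 -8.0e-04 -1.0e+00] jaw deg 10.98 q [ 5.000e-01  2.240e+01  1.017e+02 -1.000e-01  5.580e+01 -1.040e+01] F [-0.3  0.5 -1.3] w 55.6
```

```bash
python3 -m creep '[{"translation":[0.3,0,-1],"delta_rot":[0,0,0]},{"translation":[0,0,-1.7],"delta_rot":[0,0,0]},{"translation":[0,0,-1.7],"delta_rot":[0,0,0]},{"translation":[0,0,-1],"delta_rot":[0,0,0]},{"translation":[0,0,-0.3],"delta_rot":[0,0,0]}]'
python3 -m creep '[{"translation":[0,0,-0.2],"delta_rot":[0,0,0]},{"translation":[0,0,-0.1],"delta_rot":[0,0,0]},{"translation":[0,0,0],"delta_rot":[0,0,0]}]'
```

```text
time_s: 8.65
ee_pos: [556.8, 19.3, 51.9]
ee_rot: [-102.0, 89.8, 179.1]
force: [-1.5, -0.1, -1.6]
gripper_width: 55.8
time_s: 8.9
ee_pos: [558.8, 19.1, 51.7]
ee_rot: [83.1, 89.9, 4.1]
force: [0.3, 0.7, -2.4]
gripper_width: 55.4
```

```bash
python3 -m creep '[{"translation":[0,0,-0.1],"delta_rot":[0,0,0]},{"translation":[0,0,0],"delta_rot":[0,0,0]}]'
python3 -m creep '[{"translation":[0,0,0],"delta_rot":[0,0,0]},{"translation":[0,0,0],"delta_rot":[0,0,0]},{"translation":[0,0,0],"delta_rot":[0,0,0]}]' 0.75
python3 -m creep '[{"translation":[0,0,0.8],"delta_rot":[0,0,0]},{"translation":[0,0,2],"delta_rot":[0,0,0]},{"translation":[0,0,3],"delta_rot":[0,0,0]},{"translation":[0,0,3.3],"delta_rot":[0,0,0]},{"translation":[0,0,3],"delta_rot":[0,0,0]}]'
python3 -c "
from h import *
st()"
```

```text
time_s: 9.07
ee_pos: [559.4, 19.0, 51.4]
ee_rot: [83.6, 89.8, 4.6]
force: [-1.4, -0.2, 4.5]
gripper_width: 55.7
time_s: 9.32
ee_pos: [559.0, 18.8, 50.3]
ee_rot: [78.3, 89.9, -0.6]
force: [-0.3, -0.8, 0.5]
gripper_width: 72.6
time_s: 9.73
ee_pos: [558.5, 18.7, 173.1]
ee_rot: [78.0, 89.9, -0.9]
force: [1.9, -0.3, -0.0]
gripper_width: 79.9
t 9.73 pos [558.5  18.7 173.1] x-ax [ 9.e-04 -0.e+00 -1.e+00] jaw deg 11.06 q [  0.7  19.2  96.7  -0.   64.1 -10.3] F [ 1.9 -0.3 -0. ] w 79.9
```

```bash
python3 -m creep '[{"translation":[-1,-2.2,0],"delta_rot":[0,0,0.081]},{"translation":[-1.6,-3.3,0],"delta_rot":[0,0,0.081]},{"translation":[-1.6,-3.3,0],"delta_rot":[0,0,0.081]},{"translation":[-1.6,-3.3,0],"delta_rot":[0,0,0.081]},{"translation":[-1.6,-3.3,0],"delta_rot":[0,0,0.081]}]' 1
python3 -m creep '[{"translation":[-1.6,-3.3,0],"delta_rot":[0,0,0.081]},{"translation":[-1.6,-3.3,-1],"delta_rot":[0,0,0.081]},{"translation":[-1.6,-3.3,-1],"delta_rot":[0,0,0.081]},{"translation":[-1.6,-3.3,-1],"delta_rot":[0,0,0.081]},{"translation":[-1.6,-3.3,-1],"delta_rot":[0,0,0.081]}]'
python3 -m creep '[{"translation":[-1.25,-2.95,-1],"delta_rot":[0,0,0]},{"translation":[0,0,0],"delta_rot":[0,0,0]}]'
python3 - <<'E'
from h import *
st()
p,d=optics.grab_frame("top"); np.savez("pics/top2.npz",p=p,d=d); cv2.imwrite("pics/t2.png",p[:,:,::-1])
st()
E
```

```text
time_s: 10.15
ee_pos: [483.7, -136.5, 171.7]
ee_rot: [36.8, 89.9, -18.6]
force: [1.0, -0.5, 0.5]
gripper_width: 91.0
time_s: 10.57
ee_pos: [403.6, -301.9, 131.3]
ee_rot: [-0.3, 89.9, -32.6]
force: [1.3, -0.6, -0.3]
gripper_width: 91.5
time_s: 10.73
ee_pos: [389.5, -333.8, 119.9]
ee_rot: [-120.9, 89.9, -153.7]
force: [0.2, 0.1, -0.2]
gripper_width: 91.0
t 10.73 pos [ 389.5 -333.8  119.9] x-ax [-1.8e-03 -9.0e-04 -1.0e+00] jaw deg 57.2 q [-4.180e+01  1.840e+01  1.067e+02 -1.000e-01  5.490e+01 -9.890e+01] F [ 0.2  0.1 -0.2] w 91.0
t 10.78 pos [ 390.6 -331.7  120.5] x-ax [-8.e-04  5.e-04 -1.e+00] jaw deg 57.2 q [-41.6  18.3 106.8  -0.   55.  -98.8] F [0.4 0.1 0.1] w 91.5
```

View pics/t2.png

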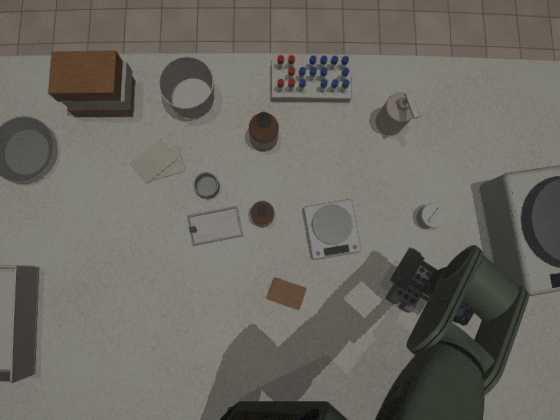

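The cup at (206,185) and the bottle at (262,213) both stand where I put them. The gripper is over the rack at (412,280), so I'll go down and grip.

```bash
python3 -m creep '[{"translation":[0,0,-1.5],"delta_rot":[0,0,0]},{"translation":[0,0,-2.5],"delta_rot":[0,0,0]},{"translation":[0,0,-2.5],"delta_rot":[0,0,0]},{"translation":[0,0,-1.6],"delta_rot":[0,0,0]},{"translation":[0,0,-0.8],"delta_rot":[0,0,0]}]'
python3 -m creep '[{"translation":[0,0,0],"delta_rot":[0,0,0]},{"translation":[0,0,0],"delta_rot":[0,0,0]}]'
python3 -m creep '[{"translation":[0,0,0],"delta_rot":[0,0,0]},{"translation":[0,0,0],"delta_rot":[0,0,0]},{"translation":[0,0,0],"delta_rot":[0,0,0]},{"translation":[0,0,0],"delta_rot":[0,0,0]},{"translation":[0,0,0],"delta_rot":[0,0,0]}]' -1 12
python3 -m creep '[{"translation":[0,0,0],"delta_rot":[0,0,0]},{"translation":[0,0,0],"delta_rot":[0,0,0]},{"translation":[0,0,0],"delta_rot":[0,0,0]}]' - 25
python3 - <<'E'
from meas import *
st()
z=np.load("pics/top2.npz"); X=cloud("top",z["d"]); p=z["p"]; zz=cv2.medianBlur(X[...,2].astype(np.float32),3)
m=(zz>8); k=np.zeros_like(m); k[203:248,184:246]=m[203:248,184:246]
v,u=np.nonzero(k); print("base",k.sum(),rect_of(np.c_[u,v],"top",16))
m=circ_top(X,(558,19),45,95,125); v,u=np.nonzero(m); print("bottle",cv2.minEnclosingCircle(onplane("top",np.c_[u,v],110)[:,:2].astype(np.float32)))
g=cv2.cvtColor(p,cv2.COLOR_RGB2GRAY); k=np.zeros(g.shape,np.uint8); k[168:203,190:225]=(g<105)[168:203,190:225]; k=cv2.morphologyEx(k,cv2.MORPH_OPEN,np.ones((2,2)))
n,lab,s,ce=cv2.connectedComponentsWithStats(k); i=1+np.argmax(s[1:,4]); b=s[i]; print(b,onplane("top",[b[0]+(b[2]-1)/2,b[1]+(b[3]-1)/2],21))
E
```

```text
time_s: 11.2
ee_pos: [391.7, -328.1, 30.6]
ee_rot: [162.6, 89.8, 130.1]
force: [0.3, -0.1, 0.7]
gripper_width: 91.4
time_s: 11.37
ee_pos: [392.7, -329.6, 32.6]
ee_rot: [7.8, 90.0, -24.7]
force: [1.0, -0.3, -0.3]
gripper_width: 91.1
time_s: 11.78
ee_pos: [392.1, -330.5, 32.7]
ee_rot: [-36.4, 89.9, -68.9]
force: [-1.9, -2.3, 2.0]
gripper_width: 60.7
time_s: 12.03
ee_pos: [392.1, -330.5, 32.6]
ee_rot: [-35.1, 89.9, -67.6]
force: [-1.3, -2.8, 5.4]
gripper_width: 60.0
t 12.03 pos [ 392.1 -330.5   32.6] x-ax [ 6.0e-04 -1.6e-03 -1.0e+00] jaw deg 57.5 q [-4.140e+01  2.480e+01  1.125e+02 -1.000e-01  4.260e+01 -9.880e+01] F [-1.3 -2.8  5.4] w 60.0
base 423 ((535.3248291015625, 137.3350372314453), (74.84078216552734, 124.54122161865234), 11.403409004211426)
bottle ((558.4161987304688, 22.105072021484375), 14.67922592163086)
[195 173  26  28 531] [[629.63549422 154.74756654  21.        ]]
```

```bash
python3 -m creep '[{"translation":[0,0,1],"delta_rot":[0,0,0]},{"translation":[0,0,2.5],"delta_rot":[0,0,0]},{"translation":[0,0,3.3],"delta_rot":[0,0,0]},{"translation":[0.3,1,3.3],"delta_rot":[0,0,-0.05]},{"translation":[0.6,2,2.4],"delta_rot":[0,0,-0.065]}]'
python3 -m creep '[{"translation":[1,3.2,0.9],"delta_rot":[0,0,-0.065]},{"translation":[1,3.4,0],"delta_rot":[0,0,-0.065]},{"translation":[1,3.4,0],"delta_rot":[0,0,-0.065]},{"translation":[1,3.4,0],"delta_rot":[0,0,-0.065]},{"translation":[1,3.4,0],"delta_rot":[0,0,-0.065]}]'
python3 -m creep '[{"translation":[1,3.4,0],"delta_rot":[0,0,-0.065]},{"translation":[1,3.4,0],"delta_rot":[0,0,-0.065]},{"translation":[1,3.4,0],"delta_rot":[0,0,-0.065]},{"translation":[1.1,3.4,0],"delta_rot":[0,0,-0.065]},{"translation":[1.1,3.4,0],"delta_rot":[0,0,-0.065]}]'
python3 -m creep '[{"translation":[1.1,3.4,0],"delta_rot":[0,0,-0.04]},{"translation":[1.1,3.4,0],"delta_rot":[0,0,0]},{"translation":[1,2.5,0],"delta_rot":[0,0,0]},{"translation":[0,0,0],"delta_rot":[0,0,0]},{"translation":[0,0,0],"delta_rot":[0,0,0]}]'
python3 - <<'E'
from h import *
st()
for n in("top","side"):
    p,d=optics.grab_frame(n); np.savez(f"pics/{n}3.npz",p=p,d=d); cv2.imwrite(f"pics/{n}3.png",p[:,:,::-1])
    s,R,a=st()
E
```

```text
time_s: 12.45
ee_pos: [401.4, -300.8, 159.5]
ee_rot: [7.3, 89.9, -32.2]
force: [1.7, -0.2, -2.3]
gripper_width: 60.0
time_s: 12.87
ee_pos: [450.5, -129.5, 166.0]
ee_rot: [173.9, 89.9, 116.0]
force: [0.5, -0.5, -1.9]
gripper_width: 59.9
time_s: 13.28
ee_pos: [502.3, 40.5, 165.9]
ee_rot: [-132.2, 89.9, 151.3]
force: [1.2, -0.5, -3.2]
gripper_width: 59.8
time_s: 13.7
ee_pos: [534.3, 132.6, 165.4]
ee_rot: [-101.2, 89.9, -179.7]
force: [-0.3, -1.7, -2.1]
gripper_width: 59.8
t 13.7 pos [534.3 132.6 165.4] x-ax [-0.002 -0.    -1.   ] jaw deg 11.49 q [12.7 18.9 98.3  0.  62.9  1.2] F [-0.3 -1.7 -2.1] w 59.8
t 13.75 pos [534.  131.5 165.4] x-ax [-2.3e-03 -5.0e-04 -1.0e+00] jaw deg 11.41 q [12.6 18.9 98.4  0.  62.9  1.2] F [-0.1 -0.5 -2.3] w 59.8
t 13.8 pos [533.9 130.8 165.6] x-ax [-2.e-03 -5.e-04 -1.e+00] jaw deg 11.34 q [12.6 18.8 98.4 -0.  62.9  1.2] F [ 0.7 -0.3 -2.1] w 59.8
```

View pics/top3.png

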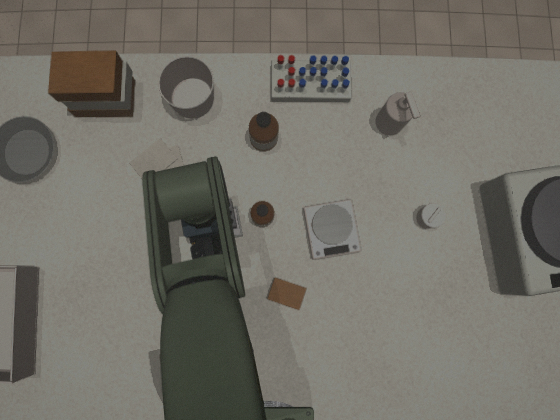

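View pics/side3.png

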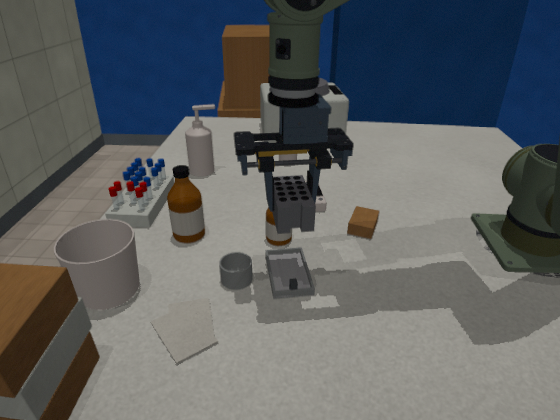

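The gripper with the rack hangs over the base at (288,200) in the side view, notch towards the key. I'll zoom in to get the rack's offset in the hand.

Run:
```python
from meas import *
z=np.load("pics/side3.npz"); p=z["p"]
s=p[165:245,255:330,::-1]; cv2.imwrite("pics/rack3.png",cv2.resize(cv2.convertScaleAbs(s,alpha=2.2),None,fx=7,fy=7,interpolation=cv2.INTER_CUBIC))
```

```text
(no output)
```

View pics/rack3.png

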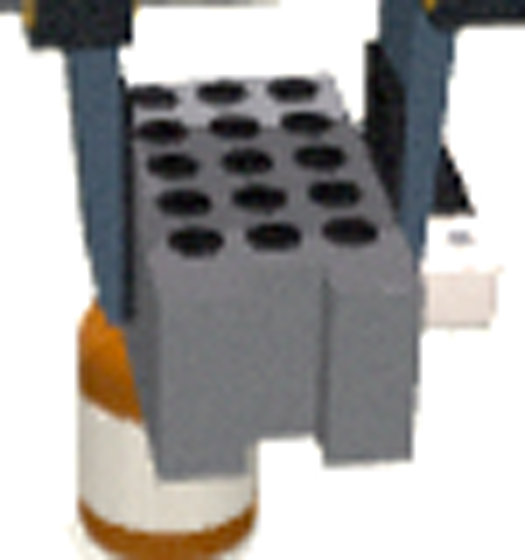

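Run:
```python
from meas import *
def f(c): c=np.array(c,float); return np.c_[255+(c[:,0]+.5)/7-.5,165+(c[:,1]+.5)/7-.5]
T=np.array([533.9,131.0]); a=np.radians(11.37); R=np.array([[np.cos(a),-np.sin(a)],[np.sin(a),np.cos(a)]])
for nm,c,z in [("bot",[(160,480),(246,475),(325,466),(411,460)],132.9),("topfront",[(157,291),(415,285)],180.9),("topback",[(335,76)],180.9)]:
    P=onplane("side",f(c),z)[:,:2]; print(nm,((P-T)@R).round(1))
z=np.load("pics/side3.npz"); X=cloud("side",z["d"])
Q=X[195:240,262:325].reshape(-1,3); Q=Q[(Q[:,2]>140)&(Q[:,2]<172)]
L=(Q[:,:2]-T)@R; k=(np.abs(L[:,0])<29)&(L[:,1]>45)&(L[:,1]<66); L=L[k]
print("front face depth y",np.median(L[np.abs(L[:,0])>11][:,1]),k.sum())
Q=X[170:215,262:325].reshape(-1,3); k=np.abs(Q[:,2]-181)<6; L=(Q[k][:,:2]-T)@R; L=L[np.abs(L[:,0])<25]; print("top y range",np.percentile(L[:,1],[0.5,99.5]))
# sanity of side calibration: key top / base key now
```

```text
bot [[ 29.5  57.2]
 [  9.6  57.7]
 [ -9.2  56.4]
 [-29.5  56.5]]
topfront [[ 29.9  53. ]
 [-27.5  57.6]]
topback [[-29.9 -48. ]]
front face depth y 57.571724042505515 500
top y range [-51.73678445  58.44628294]
```

```bash
python3 -m creep '[{"translation":[0,0.4,-1],"delta_rot":[0,0,0]},{"translation":[0,0,-2.5],"delta_rot":[0,0,0]},{"translation":[0,0,-2.5],"delta_rot":[0,0,0]},{"translation":[0,0,-2],"delta_rot":[0,0,0]},{"translation":[0,0,-1.5],"delta_rot":[0,0,0]}]'
python3 -m creep '[{"translation":[0,0,0],"delta_rot":[0,0,0]},{"translation":[0,0,0],"delta_rot":[0,0,0]},{"translation":[0,0,0],"delta_rot":[0,0,0]}]'
python3 - <<'E'
from meas import *
st(); p,d=optics.grab_frame("side"); np.savez("pics/side4.npz",p=p,d=d)
s=p[205:305,250:325,::-1]; cv2.imwrite("pics/rack4.png",cv2.resize(cv2.convertScaleAbs(s,alpha=2.),None,fx=6,fy=6,interpolation=cv2.INTER_CUBIC))
st()
E
```

```text
time_s: 14.22
ee_pos: [533.2, 134.0, 68.6]
ee_rot: [-91.3, 89.8, -170.1]
force: [-0.5, -0.4, -3.4]
gripper_width: 60.2
time_s: 14.47
ee_pos: [535.5, 134.9, 71.8]
ee_rot: [95.1, 89.9, 16.3]
force: [-0.1, -0.3, -2.1]
gripper_width: 60.0
t 14.47 pos [535.5 134.9  71.8] x-ax [ 1.5e-03  4.0e-04 -1.0e+00] jaw deg 11.29 q [ 12.9  24.6 105.    0.   50.3   1.7] F [-0.1 -0.3 -2.1] w 60.0
t 14.52 pos [535.8 135.1  72.1] x-ax [ 2.4e-03  6.0e-04 -1.0e+00] jaw deg 11.3 q [ 13.   24.6 105.    0.   50.3   1.7] F [-1.2 -0.4 -2.6] w 60.2
```

View pics/rack4.png

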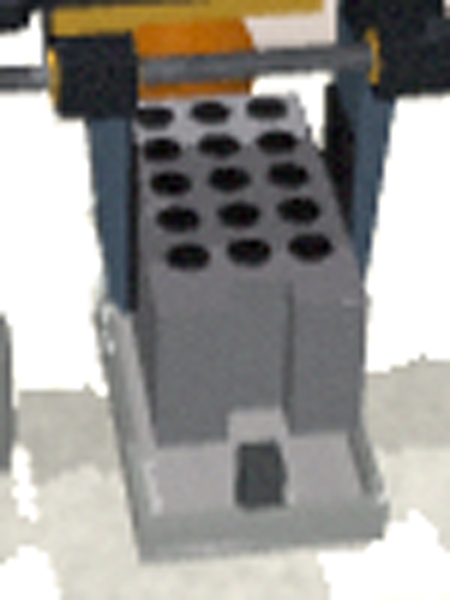

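Run:
```python
from meas import *
def f(c): c=np.array(c,float); return np.c_[250+(c[:,0]+.5)/6-.5,205+(c[:,1]+.5)/6-.5]
a=np.radians(11.35); R=np.array([[np.cos(a),-np.sin(a)],[np.sin(a),np.cos(a)]])
B=np.array([535.0,137.0])
for nm,c,z in [("rack bot",[(159,444),(226,441),(289,436),(357,431)],39.3),("key top inner",[(236,443),(283,441)],30),("base front rim outer",[(140,518+0),(383,495)],16),("base rim bottom outer",[(143,560),(385,538)],0)]:
    P=onplane("side",f(c),z)[:,:2]; print(nm,((P-B)@R).round(1))
```

```text
rack bot [[ 29.2  53.9]
 [  9.8  55.2]
 [ -8.6  55.4]
 [-28.6  55.9]]
key top inner [[ 5.2 45.9]
 [-8.7 46.9]]
base front rim outer [[ 35.3  59. ]
 [-37.1  58.8]]
base rim bottom outer [[ 34.5  59.9]
 [-38.3  60.4]]
```

```bash
python3 -m creep '[{"translation":[-0.1,0,0],"delta_rot":[0,0,0]},{"translation":[0,0,0],"delta_rot":[0,0,0]},{"translation":[0,0,0],"delta_rot":[0,0,0]},{"translation":[0,0,0],"delta_rot":[0,0,0]},{"translation":[0,0,0],"delta_rot":[0,0,0]}]'
python3 -m creep '[{"translation":[0,0,-0.7],"delta_rot":[0,0,0]},{"translation":[0,0,-0.5],"delta_rot":[0,0,0]},{"translation":[0,0,-0.3],"delta_rot":[0,0,0]},{"translation":[0,0,0],"delta_rot":[0,0,0]},{"translation":[0,0,0],"delta_rot":[0,0,0]}]'
python3 -c "
from h import *
st()"
```

```text
time_s: 14.93
ee_pos: [534.1, 135.3, 71.2]
ee_rot: [90.8, 90.0, 12.2]
force: [0.5, -0.1, -2.3]
gripper_width: 60.0
time_s: 15.35
ee_pos: [533.7, 135.2, 55.4]
ee_rot: [-88.5, 89.9, -167.2]
force: [0.6, -0.0, -1.7]
gripper_width: 59.9
t 15.35 pos [533.7 135.2  55.4] x-ax [-1.e-03 -2.e-04 -1.e+00] jaw deg 11.34 q [ 13.   25.7 106.1   0.   48.3   1.7] F [ 0.6 -0.  -1.7] w 59.9
```

```bash
python3 -m creep '[{"translation":[0,0,-0.3],"delta_rot":[0,0,0]},{"translation":[0,0,-0.3],"delta_rot":[0,0,0]},{"translation":[0,0,-0.2],"delta_rot":[0,0,0]},{"translation":[0,0,0],"delta_rot":[0,0,0]}]'
python3 -m creep '[{"translation":[0,0,-0.2],"delta_rot":[0,0,0]},{"translation":[0,0,-0.2],"delta_rot":[0,0,0]},{"translation":[0,0,0],"delta_rot":[0,0,0]}]'
```

```text
time_s: 15.68
ee_pos: [533.6, 135.2, 47.5]
ee_rot: [-89.0, 89.9, -167.7]
force: [1.4, 1.1, -2.0]
gripper_width: 59.8
time_s: 15.93
ee_pos: [533.7, 135.2, 43.6]
ee_rot: [-84.3, 90.0, -162.9]
force: [-0.8, 0.4, -3.1]
gripper_width: 60.1
```

```bash
python3 -m creep '[{"translation":[0,0,-0.2],"delta_rot":[0,0,0]},{"translation":[0,0,-0.2],"delta_rot":[0,0,0]},{"translation":[0,0,-0.1],"delta_rot":[0,0,0]},{"translation":[0,0,0],"delta_rot":[0,0,0]}]'
python3 -c "
from h import *
st()"
```

```text
time_s: 16.27
ee_pos: [533.9, 135.2, 38.8]
ee_rot: [-71.0, 90.0, -149.6]
force: [1.4, -0.2, -2.9]
gripper_width: 59.9
t 16.27 pos [533.9 135.2  38.8] x-ax [-1.e-04 -1.e-04 -1.e+00] jaw deg 11.35 q [ 13.   26.9 107.   -0.   46.1   1.7] F [ 1.4 -0.2 -2.9] w 59.9
```

```bash
python3 -m creep '[{"translation":[0,0,-0.1],"delta_rot":[0,0,0]},{"translation":[0,0,0],"delta_rot":[0,0,0]}]'
python3 -m creep '[{"translation":[0,0,0],"delta_rot":[0,0,0]},{"translation":[0,0,0],"delta_rot":[0,0,0]},{"translation":[0,0,0],"delta_rot":[0,0,0]}]' 0.65
python3 -m creep '[{"translation":[0,0,0.8],"delta_rot":[0,0,0]},{"translation":[0,0,2],"delta_rot":[0,0,0]},{"translation":[0,0,3],"delta_rot":[0,0,0]},{"translation":[0,0,3.3],"delta_rot":[0,0,0]},{"translation":[0,0,3],"delta_rot":[0,0,0]}]'
python3 - <<'E'
from meas import *
st(); p,d=optics.grab_frame("side"); np.savez("pics/side5.npz",p=p,d=d)
s=p[170:305,220:350,::-1]; cv2.imwrite("pics/rack5.png",cv2.resize(cv2.convertScaleAbs(s,alpha=2.),None,fx=4.4,fy=4.4,interpolation=cv2.INTER_CUBIC))
E
```

```text
time_s: 16.43
ee_pos: [534.0, 135.3, 38.7]
ee_rot: [80.8, 90.0, 2.2]
force: [-0.3, 0.2, 3.6]
gripper_width: 59.7
time_s: 16.68
ee_pos: [534.2, 135.3, 38.1]
ee_rot: [91.5, 90.0, 12.8]
force: [-0.9, -0.0, 0.5]
gripper_width: 74.8
time_s: 17.1
ee_pos: [534.0, 135.3, 161.1]
ee_rot: [93.3, 90.0, 14.6]
force: [0.3, 1.2, 0.7]
gripper_width: 75.1
t 17.1 pos [534.  135.3 161.1] x-ax [ 7.e-04  2.e-04 -1.e+00] jaw deg 11.34 q [13.  19.1 98.7  0.  62.1  1.7] F [0.3 1.2 0.7] w 75.1
```

View pics/rack5.png

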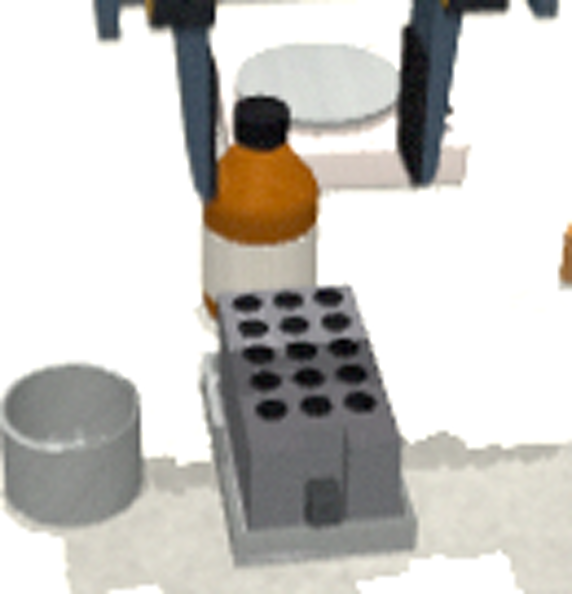

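The rack is seated in the base with the key inside the notch, and the cup and bottle were not disturbed. Next is the pot.

```bash
python3 -m creep '[{"translation":[0.1,-1.5,1],"delta_rot":[0,0,0]},{"translation":[0.1,-2.7,0],"delta_rot":[0,0,0]},{"translation":[0.15,-3.4,0],"delta_rot":[0,0,0]},{"translation":[0.15,-3.4,0],"delta_rot":[0,0,0]},{"translation":[0.15,-3.4,0],"delta_rot":[0,0,0]}]' 1 15
python3 -m creep '[{"translation":[0.15,-3.4,0],"delta_rot":[0,0,0]},{"translation":[0.15,-3.4,0],"delta_rot":[0,0,0]},{"translation":[0.15,-3.4,0],"delta_rot":[0,0,0]},{"translation":[0.15,-3.4,0],"delta_rot":[0,0,0]},{"translation":[0.15,-3.4,0],"delta_rot":[0,0,0]}]'
python3 -m creep '[{"translation":[0.15,-3.4,0],"delta_rot":[0,0,0]},{"translation":[0.15,-3.4,0],"delta_rot":[0,0,0]},{"translation":[0.15,-3.4,-1],"delta_rot":[0,0,0]},{"translation":[0.15,-3.4,-1],"delta_rot":[0,0,0]},{"translation":[0.15,-3.4,-1],"delta_rot":[0,0,0]}]'
python3 -m creep '[{"translation":[0.15,-2.2,-1],"delta_rot":[0,0,0]},{"translation":[0.05,-1.4,-1],"delta_rot":[0,0,0]},{"translation":[0,0,0],"delta_rot":[0,0,0]},{"translation":[0,0,0],"delta_rot":[0,0,0]}]'
python3 -c "
from h import *
st()"
```

```text
time_s: 17.57
ee_pos: [540.4, -10.0, 169.5]
ee_rot: [75.4, 89.9, -3.2]
force: [0.5, -0.1, 0.0]
gripper_width: 91.3
time_s: 17.98
ee_pos: [547.8, -180.5, 169.4]
ee_rot: [68.8, 90.0, -9.8]
force: [0.8, 0.3, 0.7]
gripper_width: 91.2
time_s: 18.4
ee_pos: [555.4, -350.5, 139.1]
ee_rot: [53.9, 89.9, -24.8]
force: [0.6, 0.3, 0.6]
gripper_width: 91.0
time_s: 18.73
ee_pos: [556.9, -384.3, 118.1]
ee_rot: [-154.5, 89.9, 126.8]
force: [-0.5, 0.2, -0.1]
gripper_width: 91.4
t 18.73 pos [ 556.9 -384.3  118.1] x-ax [-0.0014  0.0019 -1.    ] jaw deg 11.29 q [-35.6  31.8  83.8   0.   64.5 -46.9] F [-0.5  0.2 -0.1] w 91.4
```

```bash
python3 -m creep '[{"translation":[0,0,-1.5],"delta_rot":[0,0,0]},{"translation":[0,0,-2.5],"delta_rot":[0,0,0]},{"translation":[0,0,-2.5],"delta_rot":[0,0,0]},{"translation":[0,0,-2],"delta_rot":[0,0,0]},{"translation":[0,0,-1],"delta_rot":[0,0,0]}]'
python3 -m creep '[{"translation":[0,0,-0.2],"delta_rot":[0,0,0]},{"translation":[0,0,0],"delta_rot":[0,0,0]}]'
python3 -m creep '[{"translation":[0,0,0],"delta_rot":[0,0,0]},{"translation":[0,0,0],"delta_rot":[0,0,0]},{"translation":[0,0,0],"delta_rot":[0,0,0]},{"translation":[0,0,0],"delta_rot":[0,0,0]},{"translation":[0,0,0],"delta_rot":[0,0,0]}]' -1 12
python3 -m creep '[{"translation":[0,0,0],"delta_rot":[0,0,0]},{"translation":[0,0,0],"delta_rot":[0,0,0]},{"translation":[0,0,0],"delta_rot":[0,0,0]}]' - 15
```

```text
time_s: 19.15
ee_pos: [556.8, -382.1, 22.3]
ee_rot: [-145.5, 89.8, 136.0]
force: [-0.3, -0.4, -0.0]
gripper_width: 91.3
time_s: 19.32
ee_pos: [557.9, -383.9, 22.4]
ee_rot: [117.7, 90.0, 39.1]
force: [-0.2, -0.0, 0.6]
gripper_width: 90.9
time_s: 19.73
ee_pos: [557.5, -385.0, 22.7]
ee_rot: [29.5, 90.0, -49.2]
force: [-1.0, -0.7, 0.5]
gripper_width: 60.6
time_s: 19.98
ee_pos: [557.4, -385.0, 22.6]
ee_rot: [27.0, 90.0, -51.7]
force: [-2.1, 0.6, 4.5]
gripper_width: 59.6
```

The jaws hold only the bottom edge of the lid, so I'll open and regrip 15 mm higher, centred on the lid.

```bash
python3 -m creep '[{"translation":[0,0,0],"delta_rot":[0,0,0]},{"translation":[0,0,0],"delta_rot":[0,0,0]},{"translation":[0,0,0],"delta_rot":[0,0,0]},{"translation":[0,0,1],"delta_rot":[0,0,0]},{"translation":[0,0,0.8],"delta_rot":[0,0,0]}]' 0.7
python3 -m creep '[{"translation":[0,0,0],"delta_rot":[0,0,0]},{"translation":[0,0,0],"delta_rot":[0,0,0]},{"translation":[0,0,0],"delta_rot":[0,0,0]},{"translation":[0,0,0],"delta_rot":[0,0,0]},{"translation":[0,0,0],"delta_rot":[0,0,0]}]' -1 12
python3 -m creep '[{"translation":[0,0,0],"delta_rot":[0,0,0]},{"translation":[0,0,0],"delta_rot":[0,0,0]}]' - 18
python3 -c "
from h import *
st()"
```

```text
time_s: 20.4
ee_pos: [557.3, -384.5, 40.2]
ee_rot: [-145.5, 89.9, 135.9]
force: [1.2, -0.1, 0.1]
gripper_width: 77.2
time_s: 20.82
ee_pos: [557.5, -384.8, 40.3]
ee_rot: [53.6, 90.0, -25.1]
force: [-0.9, 0.7, 3.0]
gripper_width: 59.8
time_s: 20.98
ee_pos: [557.5, -384.8, 40.2]
ee_rot: [72.3, 90.0, -6.4]
force: [-0.8, 0.7, 3.6]
gripper_width: 59.2
t 20.98 pos [ 557.5 -384.8   40.2] x-ax [ 1.e-04 -0.e+00 -1.e+00] jaw deg 11.35 q [-35.6  36.   88.5   0.   55.5 -46.9] F [-0.8  0.7  3.6] w 59.2
```

```bash
python3 -m creep '[{"translation":[0,0,1],"delta_rot":[0,0,0]},{"translation":[0,0,2.5],"delta_rot":[0,0,0]},{"translation":[0,0,2.5],"delta_rot":[0,0,0]},{"translation":[-0.1,1.2,1],"delta_rot":[0,0,0]},{"translation":[-0.2,2.2,0],"delta_rot":[0,0,0]}]'
python3 -m creep '[{"translation":[-0.3,3.2,0],"delta_rot":[0,0,0]},{"translation":[-0.3,3.2,0],"delta_rot":[0,0,0]},{"translation":[-0.3,3.2,0],"delta_rot":[0,0,0]},{"translation":[-0.3,3.2,0],"delta_rot":[0,0,0]},{"translation":[-0.2,3,0],"delta_rot":[0,0,0]}]'
python3 -m creep '[{"translation":[-0.2,2.6,0],"delta_rot":[0,0,0]},{"translation":[-0.1,1.5,0],"delta_rot":[0,0,0]},{"translation":[0,0.7,0],"delta_rot":[0,0,0]},{"translation":[0,0,0],"delta_rot":[0,0,0]},{"translation":[0,0,0],"delta_rot":[0,0,0]}]'
python3 - <<'E'
from h import *
st()
p,d=optics.grab_frame("side"); cv2.imwrite("pics/s6.png",p[:,:,::-1])
st()
E
```

```text
time_s: 21.4
ee_pos: [556.1, -352.7, 113.1]
ee_rot: [43.2, 89.6, -35.6]
force: [0.9, 0.2, -0.9]
gripper_width: 59.5
time_s: 21.82
ee_pos: [539.1, -190.1, 109.5]
ee_rot: [-140.3, 89.9, 141.1]
force: [0.5, -0.7, -0.7]
gripper_width: 59.6
time_s: 22.23
ee_pos: [537.8, -145.2, 110.0]
ee_rot: [27.2, 89.9, -51.5]
force: [-1.0, -0.9, -0.9]
gripper_width: 59.0
t 22.23 pos [ 537.8 -145.2  110. ] x-ax [ 6.e-04 -7.e-04 -1.e+00] jaw deg 11.37 q [-16.3  22.5 101.8  -0.   55.7 -27.6] F [-1.  -0.9 -0.9] w 59.0
t 22.28 pos [ 537.8 -145.7  110. ] x-ax [ 6.e-04 -7.e-04 -1.e+00] jaw deg 11.32 q [-16.3  22.5 101.8  -0.   55.7 -27.6] F [ 0.9 -0.4 -0.5] w 59.4
```

View pics/s6.png

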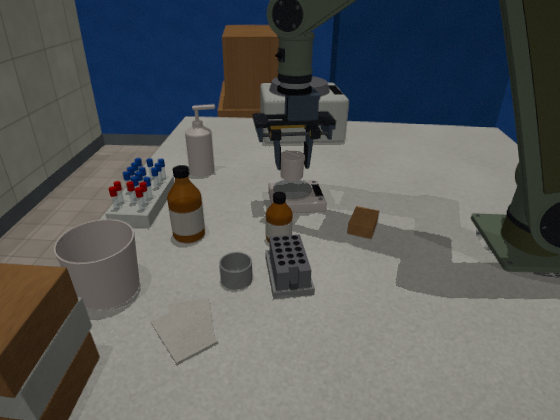

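The pot hangs upright over the pan, at (291,165) in the side view. I'll lower it to TCP z of about 78.

```bash
python3 -m creep '[{"translation":[0,0,-1],"delta_rot":[0,0,0]},{"translation":[0,0,-1.2],"delta_rot":[0,0,0]},{"translation":[0,0,-0.5],"delta_rot":[0,0,0]},{"translation":[0,0,-0.2],"delta_rot":[0,0,0]},{"translation":[0,0,0],"delta_rot":[0,0,0]}]'
python3 -m creep '[{"translation":[0,0,-0.1],"delta_rot":[0,0,0]},{"translation":[0,0,-0.1],"delta_rot":[0,0,0]},{"translation":[0,0,0],"delta_rot":[0,0,0]}]'
```

```text
time_s: 22.7
ee_pos: [537.0, -145.3, 80.1]
ee_rot: [-116.2, 89.9, 165.1]
force: [-0.0, 0.1, 0.1]
gripper_width: 59.4
time_s: 22.95
ee_pos: [537.7, -144.9, 79.2]
ee_rot: [64.2, 90.0, -14.5]
force: [-0.6, -0.2, -0.6]
gripper_width: 59.4
```

```bash
python3 -m creep '[{"translation":[0,0,-0.1],"delta_rot":[0,0,0]},{"translation":[0,0,0],"delta_rot":[0,0,0]}]'
python3 -m creep '[{"translation":[0,0,-0.05],"delta_rot":[0,0,0]},{"translation":[0,0,0],"delta_rot":[0,0,0]}]'
```

```text
time_s: 23.12
ee_pos: [537.7, -144.8, 78.2]
ee_rot: [64.4, 90.0, -14.2]
force: [-0.7, -0.2, -1.3]
gripper_width: 59.4
time_s: 23.28
ee_pos: [537.7, -144.8, 78.2]
ee_rot: [61.0, 89.9, -17.7]
force: [-0.5, 0.8, 4.6]
gripper_width: 59.3
```

Contact with the pan. I'll release, back off up, and look with both cameras.

```bash
python3 -m creep '[{"translation":[0,0,0],"delta_rot":[0,0,0]},{"translation":[0,0,0],"delta_rot":[0,0,0]},{"translation":[0,0,0],"delta_rot":[0,0,0]}]' 0.7
python3 -m creep '[{"translation":[0,0,0.8],"delta_rot":[0,0,0]},{"translation":[0,0,2],"delta_rot":[0,0,0]},{"translation":[0,0,3],"delta_rot":[0,0,0]},{"translation":[0,-1,3],"delta_rot":[0,0,0]},{"translation":[0,-2.5,1.5],"delta_rot":[0,0,0]}]'
python3 -m creep '[{"translation":[-1,-3.4,0],"delta_rot":[0,0,0]},{"translation":[-1,-3.4,0],"delta_rot":[0,0,0]},{"translation":[-1,-3.4,0],"delta_rot":[0,0,0]},{"translation":[-1,-3.4,0],"delta_rot":[0,0,0]},{"translation":[-1,-3.4,0],"delta_rot":[0,0,0]}]'
python3 -m creep '[{"translation":[-1,-3,0],"delta_rot":[0,0,0]},{"translation":[-1,-2,0],"delta_rot":[0,0,0]},{"translation":[0,0,0],"delta_rot":[0,0,0]},{"translation":[0,0,0],"delta_rot":[0,0,0]}]'
python3 - <<'E'
from meas import *
st()
for n in("top","side"):
    p,d=optics.grab_frame(n); np.savez(f"pics/{n}7.npz",p=p,d=d); cv2.imwrite(f"pics/{n}7.png",p[:,:,::-1])
z=np.load("pics/top7.npz"); X=cloud("top",z["d"])
for name,c,r,z0,z1,zz in [("rack",(535,137),80,45,62,54),("pot",(537,-145),45,80,104,93),("bottle",(558,19),40,98,125,110),("bigb",(755,19),60,140,190,160),("carton",(374,-38),70,22,40,30)]:
    m=circ_top(X,c,r,z0,z1); k=cv2.morphologyEx(m.astype(np.uint8),cv2.MORPH_OPEN,np.ones((3,3)))>0
    v,u=np.nonzero(k)
    if len(u)<5: print(name,"few",len(u)); continue
    q=rect_of(np.c_[u,v],"top",zz); cc,rr=cv2.minEnclosingCircle(onplane("top",np.c_[u,v],zz)[:,:2].astype(np.float32))
    print(name,k.sum(),"rect",np.round(q[0],1),np.round(q[1],1),round(q[2],1),"circ",np.round(cc,1),round(rr,1),"z",np.median(X[k][:,2]).round(1))
E
```

```text
time_s: 23.53
ee_pos: [537.3, -144.7, 77.3]
ee_rot: [-138.1, 90.0, 143.3]
force: [1.1, -0.2, 0.2]
gripper_width: 75.5
time_s: 23.95
ee_pos: [538.8, -178.4, 184.6]
ee_rot: [74.6, 89.7, -3.9]
force: [1.3, 0.2, 0.1]
gripper_width: 77.7
time_s: 24.37
ee_pos: [486.8, -351.2, 181.1]
ee_rot: [55.6, 90.0, -23.0]
force: [0.1, 0.5, 0.0]
gripper_width: 77.6
time_s: 24.7
ee_pos: [466.9, -400.5, 180.6]
ee_rot: [145.8, 90.0, 67.0]
force: [-0.7, 0.8, 0.2]
gripper_width: 77.2
t 24.7 pos [ 466.9 -400.5  180.6] x-ax [ 2.e-04  6.e-04 -1.e+00] jaw deg 11.2 q [-41.7  23.7  88.3   0.   68.  -52.9] F [-0.7  0.8  0.2] w 77.2
rack 1170 rect [535.  138.4] [ 61.1 110.5] 11.6 circ [534.8 137.9] 61.0 z 54.0
pot 536 rect [ 539.7 -145.7] [57.2 57.4] 0.2 circ [ 539.3 -145.5] 30.2 z 93.1
bottle 110 rect [559.3  21.5] [24.9 22.4] 0.3 circ [560.   21.9] 13.4 z 109.9
bigb 178 rect [755.7  19.1] [32.  28.6] 0.4 circ [755.4  19.3] 17.4 z 159.9
carton 755 rect [374. -37.] [79.2 52.9] 71.1 circ [374.6 -36.8] 45.8 z 29.5
```

View pics/top7.png

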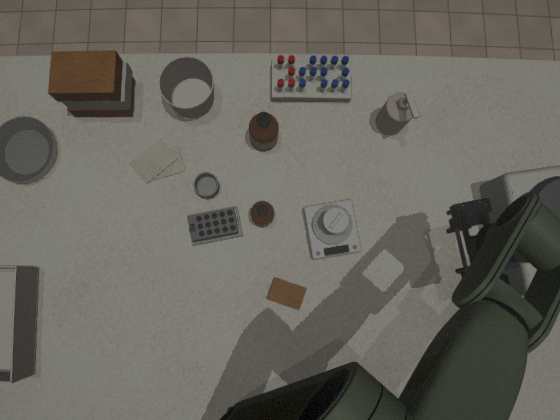

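View pics/side7.png

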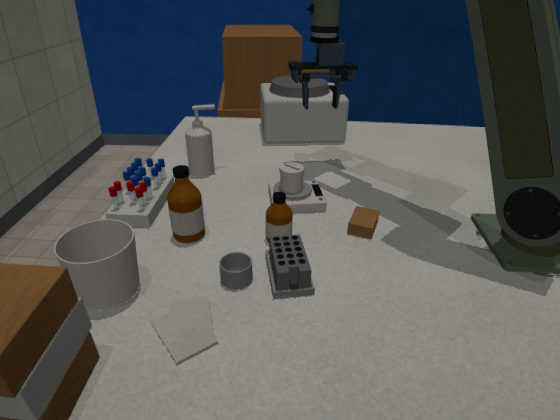

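The top view shows the rack in the base (215,225), the pot on the pan (334,222), the cup (206,185) and the bottle (262,213). The side view shows all four upright. The gripper is clear of everything, so I'm handing in.

```bash
python3 -c "
from workcell import env
print(env.job_done())"
```

```text
the job is handed in; nothing more can be done
None
```

I placed the cup, small bottle, rack and pot in that order and handed the job in at about 25 s of the 125 s. No verdict was reported.

The figures below come from the final top picture, except the cup's. The calibration is good to about 2 mm.

| Item | Where it ended up | Limit |
|---|---|---|
| Rack | About 1 mm off the base centre, 0.2° off its angle, top at 54 mm, so fully down with the key in the notch | 5 mm, 0.14 rad |
| Pot | About 2.5 mm from the pan centre, lid top at 93 mm, so on the pan | 15 mm |
| Cup | About 96 mm behind the base centre and 1 mm sideways | 97 ± 15 mm, 15 mm sideways |
| Bottle | About 118 mm off the base centre towards the balance and 1 mm sideways | 120 ± 15 mm, 15 mm sideways |
| Big bottle and carton | Same readings as at the start | 20 mm |

- **Cup check:** I measured the cup just after placing it. In the final pictures I only confirmed by eye that it was still there.
- **Upright:** all four looked upright in the final pictures, but I did not measure their tilt.
- **Camera disagreement:** the two cameras differed by 1–2 mm on the rack and base during insertion. I took a compromise between them, and the rack went in without side contact.
- **Pot regrip:** my first grip caught only the lower edge of the pot's lid, so I opened and regripped higher before lifting.

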